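Release the ratchet clamp that holds the white disc

TASK

Two identical ratchet clamps stand on the bench. On the one that holds the white plastic disc, flip the red-balled pawl lever over to its other side so that the ratchet lets go, then draw that clamp's slide by its black knob all the way back to its rear stop. Leave the pawl flipped, the disc lying where it is, and the other clamp as it stands.

Things in the scene. Friction and masses are not known exactly. Their poses are not given: they have to be found in the camera images.
- lever_disc (a point): Centre of the red ball (22 mm diameter) on the pawl lever of the clamp holding the white disc; a 10 mm rod, ball 72 mm from the pivot. Engaged, it leans 35 degrees away from the knob (ball about 117 mm above the bench); upright 130 mm; flipped, it leans 35 degrees towards the knob. Its weight holds it on either side: a push of about 1 N past upright flips it.
- pivot_disc (a point): Fixed point on that pawl's pivot, on the clamp's middle line, 58 mm above the bench. Its x axis is level and points along the clamp in the closing direction (from the knob to the jaws and disc); y across, z up. The engaged lever leans to +x, flipped to -x; the slide is drawn back along -x. Cheeks beside the pivot reach 70 mm above the bench, the clamp's jaws 64 mm.
- pawl_disc (a joint): That pawl, rad: 0 to about 0.2 engaged in the teeth (lever leaning away from the knob), about 0.6 upright, 1.22 fully flipped against its stop (lever leaning towards the knob, slide free to go back). While engaged, the slide can go forward, but back by one tooth (10 mm) at most.
- knob_disc (a point): Centre of the black upright cylindrical pull knob on that clamp's slide: 26 mm diameter, from 40 to 76 mm above the bench, this point at 58 mm, 55 mm behind the pivot (-x) when the slide is fully forward. The 32 mm wide slide under it has its top 27 mm above the bench. Axes as the pivot's: x closing direction, drawn back along -x.
- slide_disc (a joint): Slide of the clamp with the white disc, m drawn back: 0 with its jaw against the disc, 0.060 at the rear stop. It takes about 3 N to draw it, and it stays where it is left. Starts between 0 and 0.012.
- disc_center (a point): Centre (half-way up) of the white plastic disc, 50 mm diameter, 30 mm high, lying flat and loose between the jaws of its clamp, its top 57 mm above the bench. Another, loose white disc lies elsewhere on the bench and does not matter.
- pawl_jaw (a joint): Pawl of the other, identical clamp (it holds a dark steel stepped jaw), same meaning; to be left engaged.
- knob_jaw (a point): Centre of the black knob of the other clamp (the one with the dark steel jaw); to be left alone.

How it is judged:
By the outcome, as a careful person would: the job done as asked, in the order asked, and still so for the second after the job is handed in, with the robot touching nothing.
It also fails if it takes over 43 s, if anything falls off the work surface, if the arm or the gripper's body presses on something with over 40 N, if the wrist force passes 120 N, or if a joint passes its speed limit or range.

ROBOT

A 6-joint arm with a two-finger parallel gripper is mounted at the origin on the work surface. World frame = base frame: x ahead of the robot, y to its left, z up, the work surface at z = 0. Lengths are in m, angles in rad, forces in N, time in s.
With the tool pointing down it reaches from about 0.225 to 0.875 m from the base axis. Payload 3.4 kg.
Tool frame: the origin (TCP) lies at the very end of the fingers, on their centre line; the grasp point (between the pads) lies 19 mm behind it (r.tcp_to_grasp is the distance from the TCP to the grasp point, in m); z points along the fingers, x is the direction in which the jaws open and shut, and the axes are right-handed (so a half turn about z gives the same grasp; the last joint's range is limited). The gripper opens to 85 mm and grips with 20 to 120 N. Pads are 22 mm wide; open, the fingers measure 114 mm over their backs; the gripper's body (76 mm by 85 mm) begins 54 mm behind the grasp point. The pads swing forward as they close: fully open they stand 13 mm farther back than shut.
Start: joints at [-1.426, 0.276, 1.505, -0, 1.361, -0.121], TCP at [0.151, -0.555, 0.231] pointing down, gripper open.
Joint ranges: [-2.89, 2.89], [-0.75, 2.08], [0.22, 2.7], [-1.18, 4.32], [0.11, 2.71], [-2.7, 2.7]. Speed limits (rad/s): [2.57, 2.57, 3.14, 3.14, 3.14, 3.14].

INTERFACE

Orientations are given as a unit quaternion [x, y, z, w].
In Python, from workcell import r, cams gives the robot as it stands.
- The arm moves only by the tool play_rows, never from a script. Its argument "motion" is a list of rows, each an object of numbers: "tx", "ty", "tz": the shift along the world's x, y, z in cm; "rx", "ry", "rz": the turn, a rotation vector about the world's x, y, z in rad; "jaw": the opening, from -1 (shut) to 1 (fully open), so that 0 is half open. In form: [{"tx": .., "ty": .., "tz": .., "rx": .., "ry": .., "rz": .., "jaw": ..}, ...]. A call has 1 to 20 rows; each row is the pose to reach, as a shift and turn from the pose commanded when the call began; what a row does not reach only later rows make up. A row lasts 1/8 s, in which the tool goes at most 62.5 mm and 10.7 degrees, less where a joint would pass 70% of its speed; a pose out of reach is approached as far as the arm can. A call with a gripper value outside its range is refused whole. The fingers move at their own pace and stop on an object; "grip_force" is the grip in N (left out, the last holds). Time passes only in rows, so rows that repeat a pose let the fingers close. It gives the time, the measured TCP pose, the force and the opening at its end, in the units of the state.
- r.get_obs(): the state, without advancing time (a new reading comes with each control period).
- cams.get_image(name): name is "scene" or "top" or "wrist"; returns a dict with "pixels" (400x640x3 uint8, red, green, blue), "z_map" (400x640 float32, m along the optical axis (not along the pixel's ray), 0 where there is no reading), "intrinsics" (3x3 intrinsics, pixels), "R" (3x3) and "t" (3): a world point X has camera coordinates R X + t. Camera axes: x right, y down, z forward; pixel columns grow to the right and rows downward; lengths in m; the calibration is good to about 2 mm. A picture is of the moment at which its call begins.
- r.hand_in(): hands the job in, once; it reports no verdict.
The state is a dict: "clock": time; "joint_pos": joint angles; "joint_vel": joint speeds; "joint_torque": joint torques, N m; "ee_pos": TCP position; "tcp_rot": TCP orientation; "wrist_force": force on the tool from outside, world axes, zero at the start; "ft_torque": the same for the moment, N m; "opening": finger opening in m.
Only numpy, scipy, OpenCV 4.12 (cv2) and the standard library are available. Lean on these libraries where they do the work, as an engineer would, in place of code of your own. Each camera call takes 0.05 s, during which the arm holds its last target.

## Working session

There is one attempt and no reset: what is moved stays moved. The work goes in short steps, Python scripts to look and compute and a tool call to move; the robot and the scene stay as the last step left them, time stands still between calls to the robot, and variables do not carry over. Pictures are saved under pics/ and viewed, and the job is handed in when it is done.

Besides the shell and the picture viewer there is one more tool, called after "Emit:" as name(argument=value, ...) on one line, values as JSON. play_rows: Moves the arm, as the interface text tells. Its arguments: {"type":"object","properties":{"motion":{"type":"array"},"grip_force":{"type":"number"}},"required":["motion"]}

```bash
ls; mkdir -p pics
python3 - <<'E'
from workcell import r,cams
import cv2
o=r.get_obs();print(o['clock'],o['ee_pos'],o['tcp_rot'],o['opening'],o['wrist_force'])
for n in('scene','top'):
    d=cams.get_image(n);cv2.imwrite(f'pics/{n}0.png',d['pixels'][:,:,::-1]);print(n,d['intrinsics'].tolist(),d['R'].round(3).tolist(),d['t'])
E
```

```text
pics
0.0 [ 0.15095757 -0.55427308  0.2304329 ] [ 7.94561279e-01 -6.07183252e-01 -6.64074876e-04 -6.57495445e-04] 0.08540600388922603 [-0.19284994 -0.16944048  0.34834464]
scene [[506.3784081760145, 0.0, 319.040302340592], [0.0, 506.3784081760145, 204.32311986739515], [0.0, 0.0, 1.0]] [[-0.57, 0.822, 0.02], [0.551, 0.4, -0.733], [-0.61, -0.406, -0.68]] [ 0.34265013 -0.27329789  1.37932774]
top [[477.0025244996364, 0.0, 315.57494346819425], [0.0, 477.0025244996364, 202.38017640475422], [0.0, 0.0, 1.0]] [[-0.026, -0.999, -0.018], [-0.996, 0.028, -0.09], [0.091, 0.016, -0.996]] [0.00940589 0.61414637 0.98583251]
```

View pics/scene0.png

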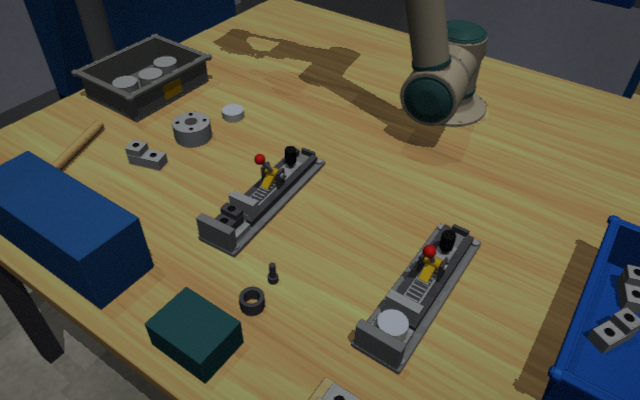

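View pics/top0.png

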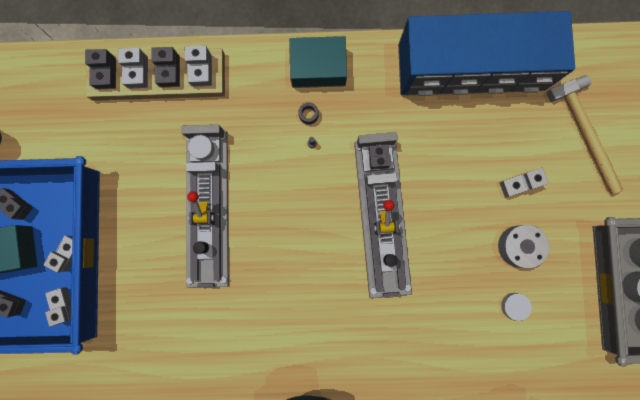

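The clamp with the white disc is on the left in the top view: ball (193,197), disc (200,148), knob (201,248). In the scene view it is on the right, with the ball at (430,251). The other clamp holds the dark jaw.

```bash
cat > h.py <<'E'
from workcell import r,cams
import cv2,numpy as np
def ray(d,u,v):
    K,R,t=d['intrinsics'],d['R'],d['t']
    c=-R.T@t; w=R.T@np.linalg.inv(K)@np.array([u,v,1.]); return c,w
def onz(d,u,v,z):
    c,w=ray(d,u,v); return c+w*(z-c[2])/w[2]
def tri(rs):
    A=np.zeros((3,3));b=np.zeros(3)
    for c,w in rs:
        w=w/np.linalg.norm(w);P=np.eye(3)-np.outer(w,w);A+=P;b+=P@c
    x=np.linalg.solve(A,b);return x,[np.linalg.norm(np.cross(x-c,w/np.linalg.norm(w))) for c,w in rs]
def blobs(m,mn=8):
    n,l,s,c=cv2.connectedComponentsWithStats(m.astype(np.uint8))
    return [(c[i],s[i]) for i in range(1,n) if s[i][4]>=mn]
def red(p):
    p=p.astype(int);return (p[...,0]>110)&(p[...,1]<70)&(p[...,2]<70)
def black(p): return p.max(2)<42
E
python3 - <<'E'
from h import *
D={n:cams.get_image(n) for n in('scene','top')}
for n,d in D.items():
    p=d['pixels']
    print(n,'red',[(c.round(1).tolist(),s[4]) for c,s in blobs(red(p))])
    print('black',[(c.round(1).tolist(),s.tolist()) for c,s in blobs(black(p),40) if s[4]<800])
    print('white',[(c.round(1).tolist(),s.tolist()) for c,s in blobs(p.min(2)>165,60)])
for n,(x0,y0,x1,y1) in dict(scene=(340,210,500,370),top=(150,110,260,300)).items():
    c=D[n]['pixels'][y0:y1,x0:x1,::-1];f=3.5 if n=='scene' else 3
    cv2.imwrite(f'pics/{n}1.png',cv2.resize(c,None,fx=f,fy=f,interpolation=cv2.INTER_CUBIC))
E
```

```text
scene red [([259.2, 157.0], np.int32(54)), ([430.1, 249.1], np.int32(78))]
black [([248.2, 3.6], [237, 0, 28, 12, 154]), ([636.5, 3.7], [632, 0, 8, 8, 45]), ([633.9, 79.7], [625, 62, 15, 36, 183]), ([10.9, 115.9], [0, 106, 26, 22, 183]), ([290.2, 156.0], [283, 146, 16, 22, 218]), ([280.3, 194.8], [247, 158, 70, 69, 301]), ([261.9, 175.3], [255, 163, 16, 25, 77]), ([279.1, 180.6], [273, 170, 12, 19, 107]), ([231.0, 208.2], [227, 205, 9, 7, 40]), ([234.7, 217.9], [221, 209, 23, 20, 167]), ([13.4, 234.4], [0, 214, 36, 40, 376]), ([214.2, 235.8], [198, 221, 33, 30, 300]), ([448.2, 239.4], [433, 227, 35, 27, 393]), ([232.7, 240.4], [230, 232, 6, 17, 47]), ([436.1, 295.0], [409, 247, 60, 84, 105]), ([41.1, 259.3], [36, 254, 11, 12, 42]), ([416.6, 267.8], [408, 255, 17, 23, 161]), ([272.1, 272.5], [269, 267, 7, 11, 58]), ([439.2, 273.5], [434, 266, 11, 16, 93]), ([622.6, 286.5], [617, 266, 12, 42, 247]), ([251.1, 295.0], [243, 290, 17, 12, 131]), ([252.1, 308.7], [240, 299, 25, 16, 195]), ([628.8, 317.2], [624, 314, 10, 8, 53]), ([619.8, 324.4], [611, 316, 19, 18, 127]), ([376.9, 347.9], [3
[... 667 characters left out ...]
07, 304, 10, 49, 297]), ([634.4, 350.5], [629, 348, 11, 6, 61]), ([307.8, 397.9], [289, 396, 38, 4, 111])]
white [([194.5, 52.3], [185, 46, 20, 14, 179]), ([127.9, 54.5], [119, 48, 19, 14, 160]), ([197.3, 72.8], [188, 65, 20, 16, 228]), ([131.6, 75.3], [122, 68, 20, 15, 209]), ([198.8, 146.8], [188, 136, 23, 24, 384]), ([199.7, 165.9], [187, 163, 27, 7, 183]), ([381.6, 177.9], [369, 174, 27, 9, 177]), ([515.0, 186.3], [506, 177, 20, 18, 135]), ([517.6, 246.4], [507, 227, 26, 40, 480]), ([205.1, 236.3], [198, 230, 14, 14, 133]), ([64.9, 247.5], [58, 237, 13, 20, 97]), ([386.7, 248.2], [380, 243, 15, 12, 130]), ([55.0, 298.8], [47, 290, 17, 19, 135]), ([518.0, 306.8], [506, 294, 25, 26, 510])]
```

View pics/top1.png

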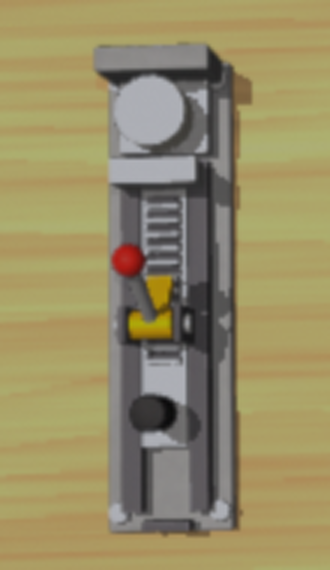

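View pics/scene1.png

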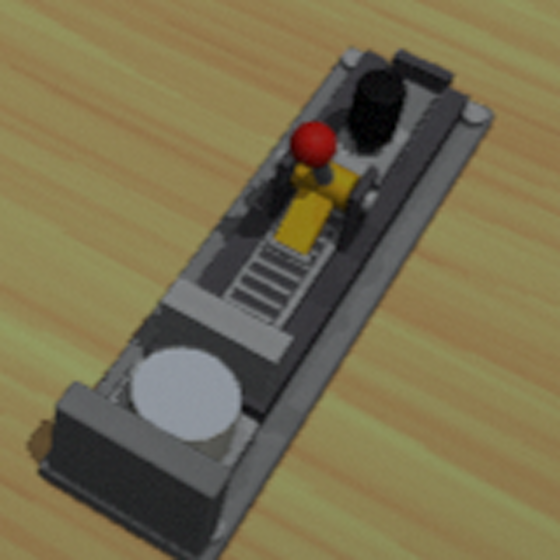

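Run:
```python
from h import *
D={n:cams.get_image(n) for n in('scene','top')}
# ball: centre of bounding-ish circle
rs=[];
for n,u0 in(('scene',430),('top',192)):
    d=D[n]; b=[c for c,s in blobs(red(d['pixels'])) if abs(c[0]-u0)<6][0]; m=red(d['pixels'])
    n_,l,s,cc=cv2.connectedComponentsWithStats(m.astype(np.uint8));i=np.argmin(np.abs(cc[1:,0]-u0)+1e3*(s[1:,4]<40))+1
    ys,xs=np.nonzero(l==i);(c,rad)=cv2.minEnclosingCircle(np.c_[xs,ys].astype(np.float32));print(n,c,rad)
    rs.append(ray(d,*c))
print('ball',tri(rs))
# everything in z_map of top: knob top points z~.076, disc top .057
d=D['top'];H,W=d['z_map'].shape;v,u=np.mgrid[:H,:W]
K=d['intrinsics'];z=d['z_map'];P=np.stack([(u-K[0,2])/K[0,0]*z,(v-K[1,2])/K[1,1]*z,z],-1)
X=(P-d['t'])@d['R']
reg=(u>180)&(u<235)&(v>120)&(v<292)
for nm,lo,hi,a,b in(('disc',.050,.062,136,160),('knob',.070,.082,238,262),('jaw/all',.050,.07,122,172),('slideback',.004,.012,262,292)):
    m=reg&(X[...,2]>lo)&(X[...,2]<hi)&(v>a)&(v<b);q=X[m];print(nm,m.sum(),q.mean(0).round(4),q.min(0).round(4),q.max(0).round(4))
d=D['scene'];z=d['z_map'];K=d['intrinsics'];P=np.stack([(u-K[0,2])/K[0,0]*z,(v-K[1,2])/K[1,1]*z,z],-1);X=(P-d['t'])@d['R']
m=black(d['pixels'])&(u>438)&(u<458)&(v>227)&(v<256)&(X[...,2]>.072)&(X[...,2]<.082);print('knobtop scene',m.sum(),X[m].mean(0),X[m].min(0),X[m].max(0))
m=(u>375)&(u<412)&(v>308)&(v<340)&(X[...,2]>.052)&(X[...,2]<.061)&(d['pixels'].min(2)>140);print('disc scene',m.sum(),X[m].mean(0),X[m].min(0),X[m].max(0))
```

```text
scene (430.0833435058594, 249.22222900390625) 5.228291034698486
top (191.32608032226562, 196.06521606445312) 5.109951496124268
ball (array([0.62440881, 0.23145239, 0.1233944 ]), [np.float64(0.00017832371076951178), np.float64(0.00017832371076950367)])
disc 434 [0.7345 0.2318 0.0572] [0.7113 0.208  0.05  ] [0.7571 0.2571 0.0616]
knob 129 [0.5251 0.2293 0.0759] [0.514  0.2177 0.0718] [0.5363 0.2425 0.0795]
jaw/all 1124 [0.7367 0.2298 0.0602] [0.6835 0.1896 0.05  ] [0.7813 0.27   0.0689]
slideback 242 [0.4653 0.2259 0.0099] [0.4318 0.175  0.004 ] [0.4927 0.2873 0.012 ]
knobtop scene 118 [0.52803045 0.23162689 0.07536655] [0.51413492 0.21985632 0.07225592] [0.53919961 0.24288023 0.0777547 ]
disc scene 551 [0.73671848 0.2334725  0.05657531] [0.71402571 0.2099421  0.05305809] [0.75793758 0.25636304 0.05968112]
```

Ball is at (0.624, 0.231, 0.123), which fits an engaged pawl of about 0.17 rad. That puts the pivot at x≈0.593, y≈0.231 and the knob at x≈0.527, so the slide is about 11 mm back. The clamp axis is within about 0.01 rad of world +x. First I move above and beyond the ball with the fingers shut.

Emit:
play_rows(motion=[{"tx": 5, "ty": 3, "tz": 0, "rz": -0.1, "jaw": -1}, {"tx": 51.5, "ty": 78.6, "tz": 0, "rz": -0.266, "jaw": -1}, {"tx": 51.5, "ty": 78.6, "tz": 0, "rz": -0.266, "jaw": -1}, {"tx": 51.5, "ty": 78.6, "tz": 0, "rz": -0.266, "jaw": -1}, {"tx": 51.5, "ty": 78.6, "tz": 0, "rz": -0.266, "jaw": -1}, {"tx": 51.5, "ty": 78.6, "tz": 0, "rz": -0.266, "jaw": -1}, {"tx": 51.5, "ty": 78.6, "tz": 0, "rz": -0.266, "jaw": -1}, {"tx": 51.5, "ty": 78.6, "tz": 0, "rz": -0.266, "jaw": -1}, {"tx": 51.5, "ty": 78.6, "tz": 0, "rz": -0.266, "jaw": -1}, {"tx": 51.5, "ty": 78.6, "tz": 0, "rz": -0.266, "jaw": -1}, {"tx": 51.5, "ty": 78.6, "tz": 0, "rz": -0.266, "jaw": -1}, {"tx": 51.5, "ty": 78.6, "tz": 0, "rz": -0.266, "jaw": -1}, {"tx": 51.5, "ty": 78.6, "tz": 0, "rz": -0.266, "jaw": -1}, {"tx": 51.5, "ty": 78.6, "tz": 0, "rz": -0.266, "jaw": -1}, {"tx": 51.5, "ty": 78.6, "tz": 0, "rz": -0.266, "jaw": -1}, {"tx": 51.5, "ty": 78.6, "tz": 0, "rz": -0.266, "jaw": -1}, {"tx": 51.5, "ty": 78.6, "tz": 0, "rz": -0.266, "jaw": -1}, {"tx": 51.5, "ty": 78.6, "tz": 0, "rz": -0.266, "jaw": -1}, {"tx": 51.5, "ty": 78.6, "tz": 0, "rz": -0.266, "jaw": -1}, {"tx": 51.5, "ty": 78.6, "tz": 0, "rz": -0.266, "jaw": -1}])

```text
schema error: expected keys tx, ty, tz, rx, ry, rz, jaw
```

Emit:
play_rows(motion=[{"tx": 3, "ty": 4.5, "tz": 0, "rx": 0, "ry": 0, "rz": -0.1, "jaw": -1}, {"tx": 51.5, "ty": 78.6, "tz": 0, "rx": 0, "ry": 0, "rz": -0.266, "jaw": -1}, {"tx": 51.5, "ty": 78.6, "tz": 0, "rx": 0, "ry": 0, "rz": -0.266, "jaw": -1}, {"tx": 51.5, "ty": 78.6, "tz": 0, "rx": 0, "ry": 0, "rz": -0.266, "jaw": -1}, {"tx": 51.5, "ty": 78.6, "tz": 0, "rx": 0, "ry": 0, "rz": -0.266, "jaw": -1}, {"tx": 51.5, "ty": 78.6, "tz": 0, "rx": 0, "ry": 0, "rz": -0.266, "jaw": -1}, {"tx": 51.5, "ty": 78.6, "tz": 0, "rx": 0, "ry": 0, "rz": -0.266, "jaw": -1}, {"tx": 51.5, "ty": 78.6, "tz": 0, "rx": 0, "ry": 0, "rz": -0.266, "jaw": -1}, {"tx": 51.5, "ty": 78.6, "tz": 0, "rx": 0, "ry": 0, "rz": -0.266, "jaw": -1}, {"tx": 51.5, "ty": 78.6, "tz": 0, "rx": 0, "ry": 0, "rz": -0.266, "jaw": -1}, {"tx": 51.5, "ty": 78.6, "tz": 0, "rx": 0, "ry": 0, "rz": -0.266, "jaw": -1}, {"tx": 51.5, "ty": 78.6, "tz": 0, "rx": 0, "ry": 0, "rz": -0.266, "jaw": -1}, {"tx": 51.5, "ty": 78.6, "tz": 0, "rx": 0, "ry": 0, "rz": -0.266, "jaw": -1}, {"tx": 51.5, "ty": 78.6, "tz": 0, "rx": 0, "ry": 0, "rz": -0.266, "jaw": -1}, {"tx": 51.5, "ty": 78.6, "tz": 0, "rx": 0, "ry": 0, "rz": -0.266, "jaw": -1}, {"tx": 51.5, "ty": 78.6, "tz": 0, "rx": 0, "ry": 0, "rz": -0.266, "jaw": -1}, {"tx": 51.5, "ty": 78.6, "tz": 0, "rx": 0, "ry": 0, "rz": -0.266, "jaw": -1}, {"tx": 51.5, "ty": 78.6, "tz": 0, "rx": 0, "ry": 0, "rz": -0.266, "jaw": -1}, {"tx": 51.5, "ty": 78.6, "tz": 0, "rx": 0, "ry": 0, "rz": -0.266, "jaw": -1}])

```text
clock: 2.68
ee_pos: [0.6655, 0.2296, 0.232]
tcp_rot: [-0.706, 0.708, -0.0, -0.0]
wrist_force: [-0.5, -1.0, 0.0]
opening: -0.0002
```

Emit:
play_rows(motion=[{"tx": 0, "ty": 0.1, "tz": -6, "rx": 0, "ry": 0, "rz": 0, "jaw": -1}, {"tx": 0, "ty": 0.1, "tz": -12.5, "rx": 0, "ry": 0, "rz": 0, "jaw": -1}, {"tx": 0, "ty": 0.1, "tz": -12.5, "rx": 0, "ry": 0, "rz": 0, "jaw": -1}, {"tx": -1, "ty": 0.1, "tz": -12.5, "rx": 0, "ry": 0, "rz": 0, "jaw": -1}, {"tx": -2, "ty": 0.1, "tz": -12.5, "rx": 0, "ry": 0, "rz": 0, "jaw": -1}, {"tx": -2.7, "ty": 0.1, "tz": -12.5, "rx": 0, "ry": 0, "rz": 0, "jaw": -1}, {"tx": -3.4, "ty": 0.1, "tz": -12.5, "rx": 0, "ry": 0, "rz": 0, "jaw": -1}, {"tx": -4.1, "ty": 0.1, "tz": -12.5, "rx": 0, "ry": 0, "rz": 0, "jaw": -1}, {"tx": -4.8, "ty": 0.1, "tz": -12.5, "rx": 0, "ry": 0, "rz": 0, "jaw": -1}, {"tx": -5.5, "ty": 0.1, "tz": -12.5, "rx": 0, "ry": 0, "rz": 0, "jaw": -1}, {"tx": -6.2, "ty": 0.1, "tz": -12.5, "rx": 0, "ry": 0, "rz": 0, "jaw": -1}, {"tx": -7, "ty": 0.1, "tz": -12.5, "rx": 0, "ry": 0, "rz": 0, "jaw": -1}, {"tx": -7.5, "ty": 0.1, "tz": -12.5, "rx": 0, "ry": 0, "rz": 0, "jaw": -1}, {"tx": -7.5, "ty": 0.1, "tz": -12.5, "rx": 0, "ry": 0, "rz": 0, "jaw": -1}])

```text
clock: 4.42
ee_pos: [0.5906, 0.2322, 0.1064]
tcp_rot: [-0.707, 0.707, -0.0, -0.0]
wrist_force: [-0.5, 0.6, 0.8]
opening: 0.0001
```

Run:
```python
from h import *
d=cams.get_image('scene');cv2.imwrite('pics/s2.png',cv2.resize(d['pixels'][150:370,330:560,::-1],None,fx=2.6,fy=2.6))
print(r.get_obs()['wrist_force'])
```

```text
[-0.41359428  0.53634758  0.20541771]
```

View pics/s2.png

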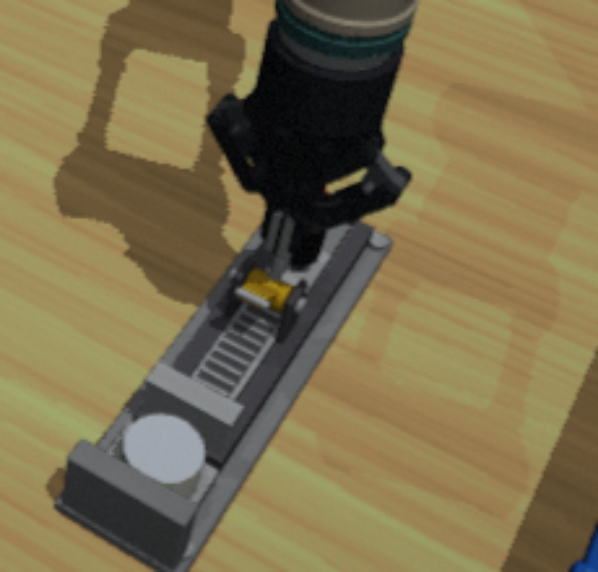

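The lever has flipped towards the knob, with the ball hidden behind the fingers and the pawl raised. Next I back off, rise, and tilt the tool so its body leans away from the ball.

Emit:
play_rows(motion=[{"tx": 2, "ty": -0.1, "tz": 0, "rx": 0, "ry": 0, "rz": 0, "jaw": -1}, {"tx": 2, "ty": -0.1, "tz": 5, "rx": 0, "ry": 0, "rz": 0, "jaw": -1}, {"tx": 2, "ty": -0.1, "tz": 10, "rx": 0, "ry": 0, "rz": 0, "jaw": -1}, {"tx": 2, "ty": -0.1, "tz": 15, "rx": 0, "ry": 0, "rz": 0, "jaw": 0}, {"tx": -3, "ty": -0.1, "tz": 15, "rx": 0, "ry": -0.15, "rz": 0, "jaw": 0.1}, {"tx": -8, "ty": -0.1, "tz": 15, "rx": 0, "ry": -0.3, "rz": 0, "jaw": 0.1}, {"tx": -12, "ty": -0.1, "tz": 15, "rx": 0, "ry": -0.45, "rz": 0, "jaw": 0.1}, {"tx": -14, "ty": -0.1, "tz": 15, "rx": 0, "ry": -0.61, "rz": 0, "jaw": 0.1}, {"tx": -14, "ty": -0.1, "tz": 15, "rx": 0, "ry": -0.61, "rz": 0, "jaw": 0.1}, {"tx": -14, "ty": -0.1, "tz": 15, "rx": 0, "ry": -0.61, "rz": 0, "jaw": 0.1}, {"tx": -14, "ty": -0.1, "tz": 15, "rx": 0, "ry": -0.61, "rz": 0, "jaw": 0.1}])

```text
clock: 5.85
ee_pos: [0.4534, 0.2319, 0.258]
tcp_rot: [-0.674, 0.675, -0.213, 0.213]
wrist_force: [0.3, -0.4, 1.1]
opening: 0.0466
```

Run:
```python
from h import *
o=r.get_obs();print(o['joint_pos'],o['opening'])
D={n:cams.get_image(n) for n in('scene','top','wrist')}
d=D['scene'];cv2.imwrite('pics/s3.png',cv2.resize(d['pixels'][150:370,330:560,::-1],None,fx=2.6,fy=2.6))
cv2.imwrite('pics/w3.png',D['wrist']['pixels'][:,:,::-1])
d=D['wrist']
print([(n,c.round(1),s[4]) for n in D for c,s in blobs(red(D[n]['pixels']))])
d=D['scene'];b=[c for c,s in blobs(red(d['pixels'])) if c[0]>400]
w=D['wrist'];bw=[c for c,s in blobs(red(w['pixels']),60)]
if b: print('ball at y=.231?',onz(d,*b[0],.117))
if b and bw: print(tri([ray(d,*b[0]),ray(w,*bw[0])]))
```

```text
[ 0.55188759 -0.06576123  2.00729301 -0.47460922  0.7183542   2.40866131] 0.046611384271720985
[('scene', array([259.3, 157. ]), np.int32(55)), ('scene', array([449.9, 222.2]), np.int32(69)), ('top', array([388.4, 204.7]), np.int32(88)), ('top', array([192.1, 237. ]), np.int32(78)), ('wrist', array([318.1, 187.4]), np.int32(224))]
ball at y=.231? [0.54072901 0.23037378 0.117     ]
(array([0.54496227, 0.23125055, 0.12100757]), [np.float64(0.00015027905498214467), np.float64(0.0001502790549822056)])
```

View pics/s3.png

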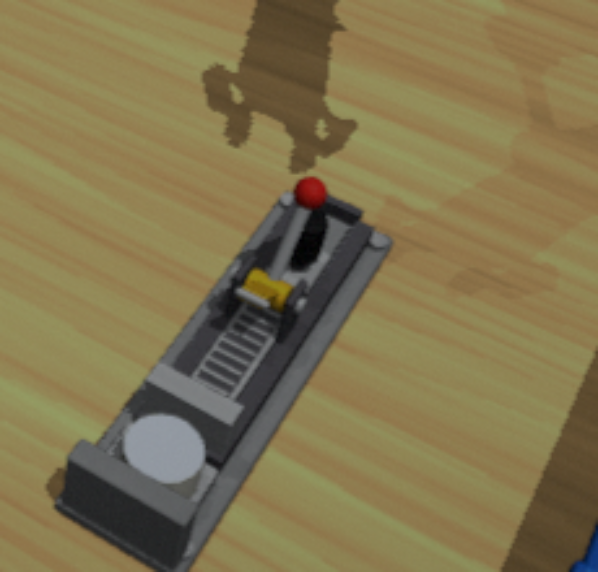

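View pics/w3.png

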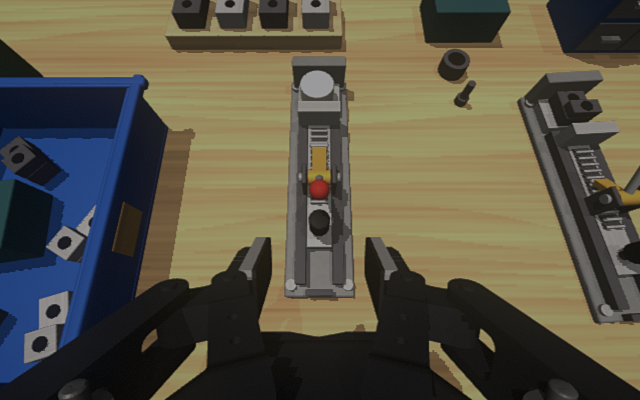

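The ball is flipped to (0.546, 0.231, 0.12), and in the wrist view (318,187) it sits just in front of the knob (319,222). The finger centre line is in line with both. I'll go in at about 40° tilt.

Emit:
play_rows(motion=[{"tx": -0.5, "ty": -0.1, "tz": -5, "rx": 0, "ry": -0.09, "rz": 0, "jaw": 0.1}, {"tx": -0.9, "ty": -0.1, "tz": -10, "rx": 0, "ry": -0.09, "rz": 0, "jaw": 0.1}, {"tx": -0.9, "ty": -0.1, "tz": -10, "rx": 0, "ry": -0.09, "rz": 0, "jaw": 0.1}, {"tx": 1, "ty": -0.1, "tz": -12.3, "rx": 0, "ry": -0.09, "rz": 0, "jaw": 0.1}, {"tx": 3, "ty": -0.1, "tz": -14.7, "rx": 0, "ry": -0.09, "rz": 0, "jaw": 0.1}, {"tx": 5, "ty": -0.1, "tz": -17.1, "rx": 0, "ry": -0.09, "rz": 0, "jaw": 0.1}, {"tx": 5, "ty": -0.1, "tz": -17.1, "rx": 0, "ry": -0.09, "rz": 0, "jaw": 0.1}])

```text
clock: 6.88
ee_pos: [0.5171, 0.215, 0.1245]
tcp_rot: [0.679, -0.665, 0.21, -0.229]
wrist_force: [0.2, -0.2, -0.5]
opening: 0.0467
```

Run:
```python
from h import *
o=r.get_obs();print(o['joint_pos'],o['wrist_force'])
D={n:cams.get_image(n) for n in('scene','wrist')}
d=D['scene'];cv2.imwrite('pics/s4.png',cv2.resize(d['pixels'][150:370,330:560,::-1],None,fx=2.6,fy=2.6))
cv2.imwrite('pics/w4.png',D['wrist']['pixels'][:,:,::-1])
```

```text
[ 0.39993897  0.16145063  2.19163223 -0.8356156   0.27242278  2.70345944] [ 0.22680141 -0.22699881 -0.53351067]
```

View pics/s4.png

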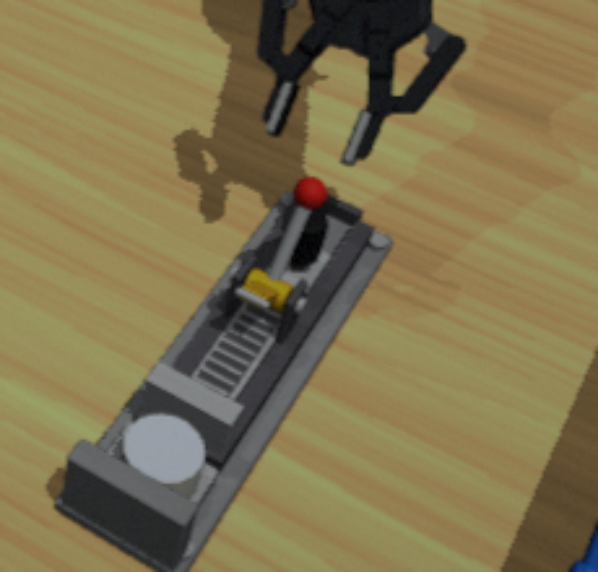

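View pics/w4.png

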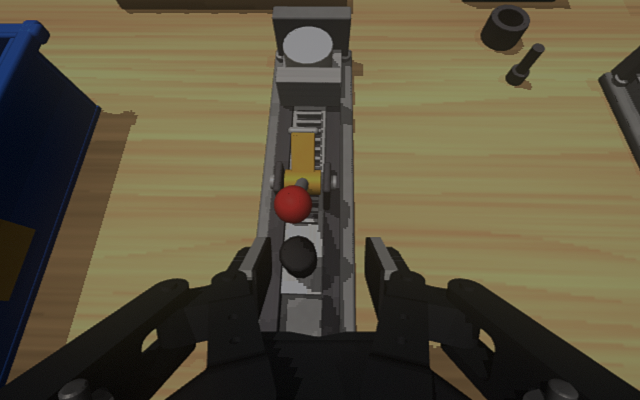

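The tilt of 40° drove joint 6 to its limit (2.70), and the fingers came out slightly rolled and off line. They touched nothing. I'll use the half-turn-equivalent grasp and a smaller tilt, and fit the arm's simple kinematics first to check the joints.

```bash
cat > k.py <<'E'
import numpy as np
from scipy.spatial.transform import Rotation as Ro
from scipy.optimize import least_squares
data=[([-1.426,.276,1.505,0,1.361,-.121],[.15095757,-.55427308,.2304329],[.794561279,-.607183252,-.00066,-.00066]),
([0.55188759,-0.06576123,2.00729301,-0.47460922,0.7183542,2.40866131],[.4534,.2319,.258],[-.674,.675,-.213,.213]),
([0.39993897,0.16145063,2.19163223,-0.8356156,0.27242278,2.70345944],[.5171,.215,.1245],[.679,-.665,.21,-.229])]
def fk(q,p,s):
    h,L1,L2,d,o1,c=p
    Rz=lambda a:Ro.from_rotvec([0,0,a]);Ry=lambda a:Ro.from_rotvec([0,a,0])
    R=Rz(q[0]);x=np.array([0,0,h])
    R=R*Ry(q[1]);x=x+R.apply([0,0,L1])
    R=R*Ry(q[2]);x=x+R.apply([o1,0,L2])
    R=R*Rz(s[0]*q[3])*Ry(q[4]);x=x+R.apply([0,0,d])
    return x,R*Rz(s[1]*q[5]+c)
def res(p,s):
    e=[]
    for q,x,o in data:
        X,R=fk(q,p,s);e+=list((X-x)*10)+list((R.inv()*Ro.from_quat(o)).as_rotvec())
    return np.array(e)
best=None
for s in [(1,1),(1,-1),(-1,1),(-1,-1)]:
  for c in (0,1.57,3.14,-1.57):
    f=least_squares(res,[.3,.4,.4,.25,0,c],args=(s,))
    if best is None or f.cost<best[0].cost: best=(f,s)
P,S=best[0].x,best[1]
def ik(x,R,q0):
    f=least_squares(lambda q:np.r_[(fk(q,P,S)[0]-x)*10,(fk(q,P,S)[1].inv()*R).as_rotvec()],q0);return f.x,f.cost
E
python3 - <<'E'
from k import *
print(best[0].cost,P.round(3),S)
base=Ro.from_quat([-.7071,.7071,0,0])
for half in(0,np.pi):
 for t in(15,20,25,30,35):
  R=Ro.from_rotvec([0,-np.radians(t),0])*base*Ro.from_rotvec([0,0,half])
  zt=R.as_matrix()[:,2]
  for nm,G in(('grasp',[.5265,.231,.063]),('pulled',[.4765,.231,.063]),('pre',[.5265-zt[0]*.1,.231,.063-zt[2]*.1])):
    q,c=ik(np.array(G)+.010*zt,R,[.45,.2,2.1,-.4,.6,(2.3 if half==0 else -.8)]);print(int(half>0),t,nm,q.round(2),round(c,6))
E
```

```text
0.4816762132377857 [ 1.000e-03  5.340e-01  4.230e-01  2.250e-01 -6.300e-02 -3.142e+00] (1, 1)
0 15 grasp [ 0.46  0.32  1.99 -0.2   0.61  2.18] 0.0
0 15 pulled [ 0.5   0.25  2.09 -0.23  0.58  2.25] 0.0
0 15 pre [ 0.48  0.2   1.9  -0.16  0.82  2.15] 0.0
0 20 grasp [ 0.47  0.3   2.03 -0.32  0.52  2.3 ] 0.0
0 20 pulled [ 0.52  0.23  2.13 -0.36  0.5   2.38] 0.0
0 20 pre [ 0.5   0.16  1.97 -0.25  0.72  2.24] 0.0
0 25 grasp [ 0.49  0.29  2.07 -0.49  0.44  2.47] 0.0
0 25 pulled [ 0.54  0.22  2.17 -0.55  0.43  2.57] 0.0
0 25 pre [ 0.53  0.13  2.03 -0.37  0.63  2.36] 0.0
0 30 grasp [ 0.5   0.27  2.12 -0.73  0.37  2.71] 0.0
0 30 pulled [ 0.56  0.2   2.21 -0.8   0.38  2.83] 0.0
0 30 pre [ 0.56  0.1   2.09 -0.53  0.55  2.53] 0.0
0 35 grasp [ 0.52  0.26  2.16 -1.05  0.33  3.04] 0.0
0 35 pulled [ 0.58  0.2   2.26 -1.12  0.36  3.16] 0.0
0 35 pre [ 0.59  0.08  2.16 -0.74  0.49  2.75] 0.0
1 15 grasp [ 0.46  0.32  1.99 -0.2   0.61 -0.96] 0.0
1 15 pulled [ 0.5   0.25  2.09 -0.23  0.58 -0.89] 0.0
1 15 pre [ 0.48  0.2   1.9  -0.16  0.82 -0.99] 0.0
1 20 grasp [ 0.47  0.3   2.03 -0.32  0.52 -0.84] 0.0
1 20 pulled [ 0.52  0.23  2.13 -0.36  0.5  -0.76] 0.0
1 20 pre [ 0.5   0.16  1.97 -0.25  0.72 -0.9 ] 0.0
1 25 grasp [ 0.49  0.29  2.07 -0.49  0.44 -0.67] 0.0
1 25 pulled [ 0.54  0.22  2.17 -0.55  0.43 -0.57] 0.0
1 25 pre [ 0.53  0.13  2.03 -0.37  0.63 -0.78] 0.0
1 30 grasp [ 0.5   0.27  2.12 -0.73  0.37 -0.43] 0.0
1 30 pulled [ 0.56  0.2   2.21 -0.8   0.38 -0.31] 0.0
1 30 pre [ 0.56  0.1   2.09 -0.53  0.55 -0.61] 0.0
1 35 grasp [ 0.52  0.26  2.16 -1.05  0.33 -0.1 ] 0.0
1 35 pulled [ 0.58  0.2   2.26 -1.12  0.36  0.02] 0.0
1 35 pre [ 0.59  0.08  2.16 -0.74  0.49 -0.39] 0.0
```

```bash
sed -i 's/h,L1,L2,d,o1,c=p/h,L1,L2,d,o1,c,oy=p/; s/R.apply(\[o1,0,L2\])/R.apply([o1,oy,L2])/; s/\[.3,.4,.4,.25,0,c\]/[.3,.4,.4,.25,0,c,.07]/' k.py
python3 - <<'E'
from k import *
from workcell import r
o=r.get_obs();print(np.array(o['joint_pos']),o['ee_pos'],o['tcp_rot'])
print(best[0].cost,P.round(3),S,res(P,S).round(3))
base=Ro.from_quat([-.7071,.7071,0,0])
for half in(0,np.pi):
 for t in(15,20,25,30,35):
  R=Ro.from_rotvec([0,-np.radians(t),0])*base*Ro.from_rotvec([0,0,half])
  zt=R.as_matrix()[:,2]
  for nm,G in(('grasp',[.5265,.231,.063]),('pulled',[.4765,.231,.063])):
    q,c=ik(np.array(G)+.010*zt,R,[.45,.2,2.1,-.4,.6,(2.3 if half==0 else -.8)]);print(int(half>0),t,nm,q.round(2),round(c,6))
E
```

```text
[ 0.40139001  0.15863044  2.19477152 -0.83546146  0.2728043   2.70354143] [0.51491707 0.21481937 0.12460536] [ 0.67972121 -0.66452008  0.20949774 -0.22913497]
1.2217976339954744e-05 [0.137 0.63  0.421 0.366 0.061 3.141 0.07 ] (1, 1) [ 0.002  0.     0.002  0.    -0.001  0.     0.    -0.001 -0.003 -0.
  0.001 -0.001  0.    -0.001  0.     0.     0.001  0.   ]
0 15 grasp [ 0.35  0.34  1.95 -0.16  0.61  2.03] 0.0
0 15 pulled [ 0.39  0.29  2.04 -0.18  0.57  2.1 ] 0.0
0 20 grasp [ 0.37  0.33  2.02 -0.27  0.49  2.16] 0.0
0 20 pulled [ 0.41  0.28  2.1  -0.31  0.46  2.24] 0.0
0 25 grasp [ 0.39  0.32  2.08 -0.46  0.37  2.36] 0.0
0 25 pulled [ 0.44  0.27  2.17 -0.55  0.36  2.49] 0.0
0 30 grasp [ 0.42  0.32  2.15 -0.82  0.28  2.74] 0.0
0 30 pulled [ 0.47  0.27  2.23 -0.96  0.28  2.92] 0.0
0 35 grasp [ 0.45  0.32  2.21 -1.4   0.25  3.34] 0.0
0 35 pulled [ 0.51  0.28  2.29 -1.52  0.28  3.51] 0.0
1 15 grasp [ 0.35  0.34  1.95 -0.16  0.61 -1.11] 0.0
1 15 pulled [ 0.39  0.29  2.04 -0.18  0.57 -1.05] 0.0
1 20 grasp [ 0.37  0.33  2.02 -0.27  0.49 -0.99] 0.0
1 20 pulled [ 0.41  0.28  2.1  -0.31  0.46 -0.9 ] 0.0
1 25 grasp [ 0.39  0.32  2.08 -0.46  0.37 -0.78] 0.0
1 25 pulled [ 0.44  0.27  2.17 -0.55  0.36 -0.65] 0.0
1 30 grasp [ 0.42  0.32  2.15 -0.82  0.28 -0.4 ] 0.0
1 30 pulled [ 0.47  0.27  2.23 -0.96  0.28 -0.22] 0.0
1 35 grasp [ 0.45  0.32  2.21 -1.4   0.25  0.2 ] 0.0
1 35 pulled [ 0.51  0.28  2.29 -1.52  0.28  0.37] 0.0
```

The model now fits to 0.3 mm. It shows a 25° tilt keeps joint 6 between 2.36 and 2.49, which is safe, with about 10 mm from ball to gripper body. I'll back off and set 25°.

Emit:
play_rows(motion=[{"tx": -2.5, "ty": 0, "tz": 3.5, "rx": 0, "ry": 0.05, "rz": 0, "jaw": 0.1}, {"tx": -5, "ty": 0, "tz": 7, "rx": 0, "ry": 0.15, "rz": 0, "jaw": 0.1}, {"tx": -6, "ty": 0, "tz": 9, "rx": 0, "ry": 0.26, "rz": 0, "jaw": 0.1}, {"tx": -6, "ty": 0, "tz": 9, "rx": 0, "ry": 0.26, "rz": 0, "jaw": 0.1}, {"tx": -6, "ty": 0, "tz": 9, "rx": 0, "ry": 0.26, "rz": 0, "jaw": 0.1}, {"tx": -6, "ty": 0, "tz": 9, "rx": 0, "ry": 0.26, "rz": 0, "jaw": 0.1}])

```text
clock: 7.72
ee_pos: [0.4521, 0.2141, 0.2117]
tcp_rot: [0.702, -0.688, 0.119, -0.139]
wrist_force: [0.5, -0.6, -0.4]
opening: 0.047
```

Run:
```python
from k import *
from workcell import r
o=r.get_obs();R=Ro.from_quat(o['tcp_rot']);print(o['joint_pos'],o['ee_pos'],R.as_matrix().round(3))
T=Ro.from_rotvec([0,-np.radians(25),0])*Ro.from_quat([-.7071,.7071,0,0])
print((T*R.inv()).as_rotvec())
zt=T.as_matrix()[:,2];print((np.array([.5265,.231,.063])+.010*zt-o['ee_pos'])*100,zt)
```

```text
[ 0.37794363  0.01015028  1.94697409 -0.13824858  0.83578275  2.0035597 ] [0.45211574 0.21408131 0.21167737] [[ 0.025 -0.933  0.358]
 [-0.999 -0.014  0.032]
 [-0.025 -0.358 -0.933]]
[-0.02405343 -0.07004444 -0.02538804]
[  7.86104383   1.69186914 -15.77404508] [ 0.42261826  0.         -0.90630779]
```

Emit:
play_rows(motion=[{"tx": 1.5, "ty": 1.7, "tz": -3, "rx": -0.024, "ry": -0.07, "rz": -0.025, "jaw": 0.1}, {"tx": 3.5, "ty": 1.7, "tz": -6.5, "rx": -0.024, "ry": -0.07, "rz": -0.025, "jaw": 0.1}, {"tx": 4.9, "ty": 1.7, "tz": -9.5, "rx": -0.024, "ry": -0.07, "rz": -0.025, "jaw": 0.1}, {"tx": 4.9, "ty": 1.7, "tz": -9.5, "rx": -0.024, "ry": -0.07, "rz": -0.025, "jaw": 0.1}, {"tx": 6, "ty": 1.7, "tz": -11.8, "rx": -0.024, "ry": -0.07, "rz": -0.025, "jaw": 0.1}, {"tx": 6, "ty": 1.7, "tz": -11.8, "rx": -0.024, "ry": -0.07, "rz": -0.025, "jaw": 0.1}])

```text
clock: 8.48
ee_pos: [0.5128, 0.231, 0.0945]
tcp_rot: [-0.69, 0.69, -0.153, 0.153]
wrist_force: [-0.1, 0.3, 0.4]
opening: 0.0467
```

Run:
```python
from h import *
o=r.get_obs();print(o['joint_pos'],o['wrist_force'])
D={n:cams.get_image(n) for n in('scene','wrist')}
d=D['scene'];a=cv2.resize(d['pixels'][150:370,330:560,::-1],(400,383))
b=cv2.resize(D['wrist']['pixels'][100:400,160:480,::-1],(400,383))
cv2.imwrite('pics/p5.png',np.hstack([a,b]))
```

```text
[ 0.4087542   0.23385129  2.06217493 -0.37957369  0.47037619  2.28671072] [-0.05672352  0.33297766  0.37226944]
```

View pics/p5.png

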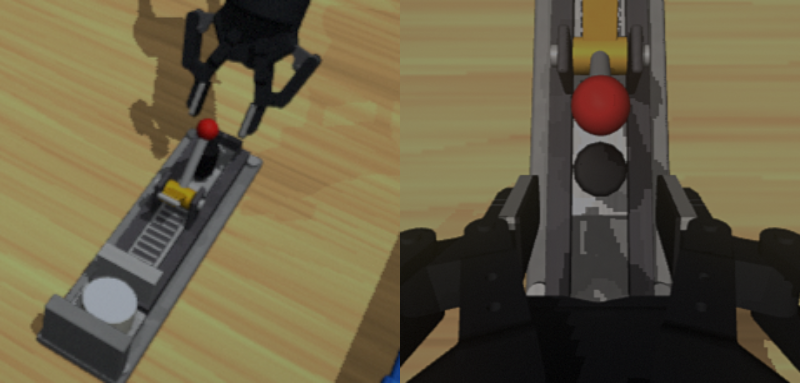

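The wrist view shows the fingers centred on the knob (600,168), with the ball ahead. I descend and close.

Emit:
play_rows(grip_force=30, motion=[{"tx": 0.6, "ty": 0, "tz": -1.5, "rx": 0, "ry": 0, "rz": 0, "jaw": 0.1}, {"tx": 1.3, "ty": 0, "tz": -3, "rx": 0, "ry": 0, "rz": 0, "jaw": 0.1}, {"tx": 2, "ty": 0, "tz": -4.4, "rx": 0, "ry": 0, "rz": 0, "jaw": 0.1}, {"tx": 2, "ty": 0, "tz": -4.4, "rx": 0, "ry": 0, "rz": 0, "jaw": 0.1}, {"tx": 2, "ty": 0, "tz": -4.4, "rx": 0, "ry": 0, "rz": 0, "jaw": -1}, {"tx": 2, "ty": 0, "tz": -4.4, "rx": 0, "ry": 0, "rz": 0, "jaw": -1}, {"tx": 2, "ty": 0, "tz": -4.4, "rx": 0, "ry": 0, "rz": 0, "jaw": -1}, {"tx": 2, "ty": 0, "tz": -4.4, "rx": 0, "ry": 0, "rz": 0, "jaw": -1}, {"tx": 2, "ty": 0, "tz": -4.4, "rx": 0, "ry": 0, "rz": 0, "jaw": -1}, {"tx": 2, "ty": 0, "tz": -4.4, "rx": 0, "ry": 0, "rz": 0, "jaw": -1}])

```text
clock: 9.82
ee_pos: [0.5332, 0.2303, 0.0512]
tcp_rot: [-0.69, 0.69, -0.154, 0.153]
wrist_force: [2.0, -5.4, -1.9]
opening: 0.0253
```

Run:
```python
from h import *
o=r.get_obs();print(o['joint_pos'],o['wrist_force'],o['opening'])
D={n:cams.get_image(n) for n in('scene','wrist')}
d=D['scene'];a=cv2.resize(d['pixels'][150:370,330:560,::-1],(400,383))
b=cv2.resize(D['wrist']['pixels'][100:400,160:480,::-1],(400,383))
cv2.imwrite('pics/p6.png',np.hstack([a,b]))
```

```text
[ 0.3897765   0.32308633  2.08210064 -0.47052599  0.36502859  2.37052531] [ 1.95910038 -5.35901798 -1.89864208] 0.025250261731965352
```

View pics/p6.png

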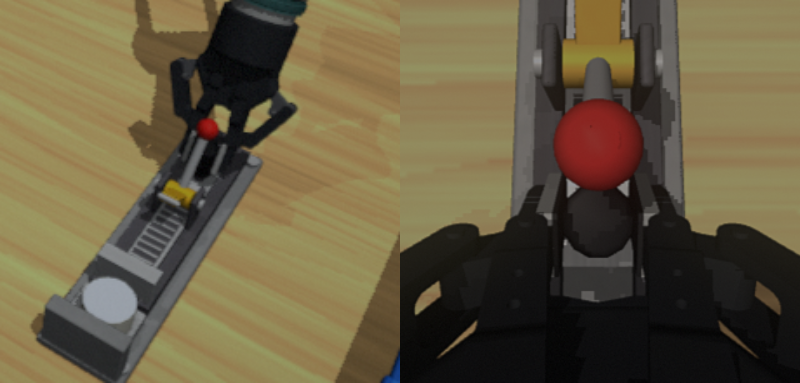

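Emit:
play_rows(motion=[{"tx": -0.4, "ty": 0, "tz": 0, "rx": 0, "ry": 0, "rz": 0, "jaw": -1}, {"tx": -1, "ty": 0, "tz": 0, "rx": 0, "ry": 0, "rz": 0, "jaw": -1}, {"tx": -1.6, "ty": 0, "tz": 0, "rx": 0, "ry": 0, "rz": 0, "jaw": -1}, {"tx": -2.2, "ty": 0, "tz": 0, "rx": 0, "ry": 0, "rz": 0, "jaw": -1}, {"tx": -2.8, "ty": 0, "tz": 0, "rx": 0, "ry": 0, "rz": 0, "jaw": -1}, {"tx": -3.4, "ty": 0, "tz": 0, "rx": 0, "ry": 0, "rz": 0, "jaw": -1}, {"tx": -4, "ty": 0, "tz": 0, "rx": 0, "ry": 0, "rz": 0, "jaw": -1}, {"tx": -4.4, "ty": 0, "tz": 0, "rx": 0, "ry": 0, "rz": 0, "jaw": -1}, {"tx": -4.4, "ty": 0, "tz": 0, "rx": 0, "ry": 0, "rz": 0, "jaw": -1}])

```text
clock: 11.05
ee_pos: [0.4885, 0.2303, 0.0512]
tcp_rot: [-0.69, 0.69, -0.154, 0.153]
wrist_force: [-1.0, -4.5, 2.9]
opening: 0.0255
```

Emit:
play_rows(motion=[{"tx": -0.3, "ty": 0, "tz": 0, "rx": 0, "ry": 0, "rz": 0, "jaw": -1}, {"tx": -0.5, "ty": 0, "tz": 0, "rx": 0, "ry": 0, "rz": 0, "jaw": -1}, {"tx": -0.5, "ty": 0, "tz": 0, "rx": 0, "ry": 0, "rz": 0, "jaw": -1}])

```text
clock: 11.42
ee_pos: [0.4841, 0.2304, 0.0512]
tcp_rot: [-0.69, 0.69, -0.154, 0.153]
wrist_force: [0.5, -5.4, 0.4]
opening: 0.0247
```

Run:
```python
from h import *
o=r.get_obs();print(o['ee_pos'],o['wrist_force'],o['opening'])
D={n:cams.get_image(n) for n in('scene','wrist')}
d=D['scene'];a=cv2.resize(d['pixels'][150:370,330:560,::-1],(400,383))
b=cv2.resize(D['wrist']['pixels'][100:400,160:480,::-1],(400,383))
cv2.imwrite('pics/p7.png',np.hstack([a,b]))
```

```text
[0.48413758 0.23035429 0.05117959] [ 0.4727532  -5.40526373  0.38355153] 0.0246893179117023
```

View pics/p7.png

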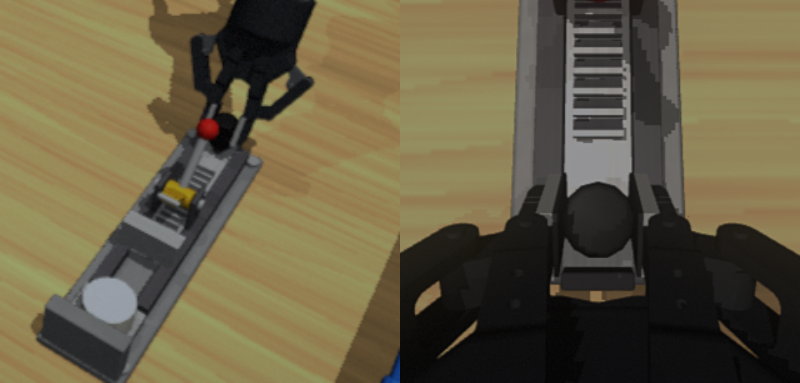

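The slide is moving, the lever is still flipped and the disc hasn't moved. I'll continue in small steps until the stop shows up as force.

Emit:
play_rows(motion=[{"tx": -0.2, "ty": 0, "tz": 0, "rx": 0, "ry": 0, "rz": 0, "jaw": -1}, {"tx": -0.3, "ty": 0, "tz": 0, "rx": 0, "ry": 0, "rz": 0, "jaw": -1}, {"tx": -0.3, "ty": 0, "tz": 0, "rx": 0, "ry": 0, "rz": 0, "jaw": -1}])

```text
clock: 11.9
ee_pos: [0.4813, 0.2304, 0.0512]
tcp_rot: [-0.69, 0.69, -0.154, 0.153]
wrist_force: [1.6, -5.9, -0.4]
opening: 0.025
```

Emit:
play_rows(motion=[{"tx": -0.2, "ty": 0, "tz": 0, "rx": 0, "ry": 0, "rz": 0, "jaw": -1}, {"tx": -0.3, "ty": 0, "tz": 0, "rx": 0, "ry": 0, "rz": 0, "jaw": -1}, {"tx": -0.3, "ty": 0, "tz": 0, "rx": 0, "ry": 0, "rz": 0, "jaw": -1}])

```text
clock: 12.28
ee_pos: [0.4793, 0.2304, 0.0512]
tcp_rot: [-0.69, 0.69, -0.154, 0.153]
wrist_force: [6.5, -7.1, -5.2]
opening: 0.0251
```

Emit:
play_rows(motion=[{"tx": -0.1, "ty": 0, "tz": 0, "rx": 0, "ry": 0, "rz": 0, "jaw": -1}, {"tx": -0.2, "ty": 0, "tz": 0, "rx": 0, "ry": 0, "rz": 0, "jaw": -1}, {"tx": -0.2, "ty": 0, "tz": 0, "rx": 0, "ry": 0, "rz": 0, "jaw": -1}])

```text
clock: 12.65
ee_pos: [0.4793, 0.2305, 0.0513]
tcp_rot: [0.69, -0.69, 0.155, -0.154]
wrist_force: [16.0, -9.8, -14.4]
opening: 0.025
```

Run:
```python
from h import *
o=r.get_obs();print(o['ee_pos'],o['wrist_force'],o['opening'])
D={n:cams.get_image(n) for n in('scene','wrist')}
d=D['scene'];a=cv2.resize(d['pixels'][150:370,330:560,::-1],(400,383))
b=cv2.resize(D['wrist']['pixels'][100:400,160:480,::-1],(400,383))
cv2.imwrite('pics/p8.png',np.hstack([a,b]))
```

```text
[0.4792802  0.23045878 0.05132345] [ 15.99013549  -9.84217473 -14.41311855] 0.024993468811993474
```

View pics/p8.png

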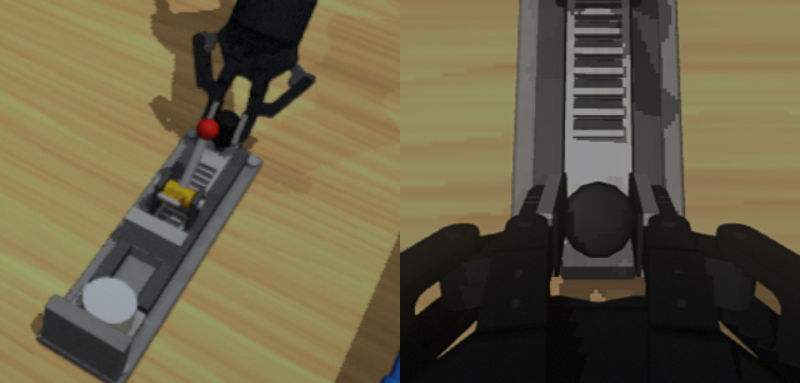

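The stop is firm: 16 N with no further motion after 54 mm of travel, which with about 6 mm at the start makes 60. I'll relieve the load, open and retreat along the tool axis.

Emit:
play_rows(motion=[{"tx": 0.2, "ty": 0, "tz": 0, "rx": 0, "ry": 0, "rz": 0, "jaw": -1}, {"tx": 0.2, "ty": 0, "tz": 0, "rx": 0, "ry": 0, "rz": 0, "jaw": 0.1}, {"tx": 0.2, "ty": 0, "tz": 0, "rx": 0, "ry": 0, "rz": 0, "jaw": 0.1}, {"tx": 0.2, "ty": 0, "tz": 0, "rx": 0, "ry": 0, "rz": 0, "jaw": 0.1}, {"tx": 0.2, "ty": 0, "tz": 0, "rx": 0, "ry": 0, "rz": 0, "jaw": 0.1}, {"tx": -0.7, "ty": 0, "tz": 2, "rx": 0, "ry": 0, "rz": 0, "jaw": 0.1}, {"tx": -1.7, "ty": 0, "tz": 4, "rx": 0, "ry": 0, "rz": 0, "jaw": 0.1}, {"tx": -3.5, "ty": 0, "tz": 8, "rx": 0, "ry": 0, "rz": 0, "jaw": 0.1}, {"tx": -5.5, "ty": 0, "tz": 13, "rx": 0, "ry": 0, "rz": 0, "jaw": 0.1}, {"tx": -7, "ty": 0, "tz": 17, "rx": 0, "ry": 0, "rz": 0, "jaw": 0.1}, {"tx": -7, "ty": 0, "tz": 17, "rx": 0, "ry": 0, "rz": 0, "jaw": 0.1}, {"tx": -7, "ty": 0, "tz": 17, "rx": 0, "ry": 0, "rz": 0, "jaw": 0.1}])

```text
clock: 14.25
ee_pos: [0.4061, 0.2313, 0.2206]
tcp_rot: [-0.69, 0.69, -0.153, 0.154]
wrist_force: [0.1, -0.4, -0.8]
opening: 0.047
```

Run:
```python
from h import *
o=r.get_obs();print(o['clock'],o['ee_pos'],o['wrist_force'],o['joint_pos'])
D={n:cams.get_image(n) for n in('scene','top','wrist')}
d=D['scene'];cv2.imwrite('pics/s9.png',cv2.resize(d['pixels'][130:370,180:500,::-1],None,fx=2.4,fy=2.4))
cv2.imwrite('pics/w9.png',D['wrist']['pixels'][:,:,::-1])
v,u=np.mgrid[:400,:640]
def X(d):
    z=d['z_map'];K=d['intrinsics'];P=np.stack([(u-K[0,2])/K[0,0]*z,(v-K[1,2])/K[1,1]*z,z],-1);return (P-d['t'])@d['R']
A=X(D['scene'])
m=black(D['scene']['pixels'])&(np.abs(A[...,1]-.231)<.02)&(A[...,0]>.44)&(A[...,0]<.56)&(A[...,2]>.072)&(A[...,2]<.082);print('knob',m.sum(),A[m].mean(0))
m=(np.abs(A[...,1]-.232)<.03)&(np.abs(A[...,0]-.735)<.03)&(A[...,2]>.052)&(A[...,2]<.061)&(D['scene']['pixels'].min(2)>140);print('disc',m.sum(),A[m].mean(0))
for n in D: print(n,[(c.round(1).tolist(),s[4]) for c,s in blobs(red(D[n]['pixels']))])
```

```text
14.25 [0.40611119 0.23130047 0.22063532] [ 0.13626967 -0.40975507 -0.83290981] [ 0.53800591 -0.05212703  2.01005614 -0.29945263  0.82353277  2.27319714]
knob 94 [0.4747592  0.2317579  0.07522284]
disc 573 [0.73718016 0.2335994  0.05661098]
scene [([259.3, 157.1], np.int32(54)), ([449.9, 222.1], np.int32(68))]
top [([388.4, 204.6], np.int32(86)), ([192.1, 237.0], np.int32(76))]
wrist [([317.7, 97.1], np.int32(259))]
```

View pics/s9.png

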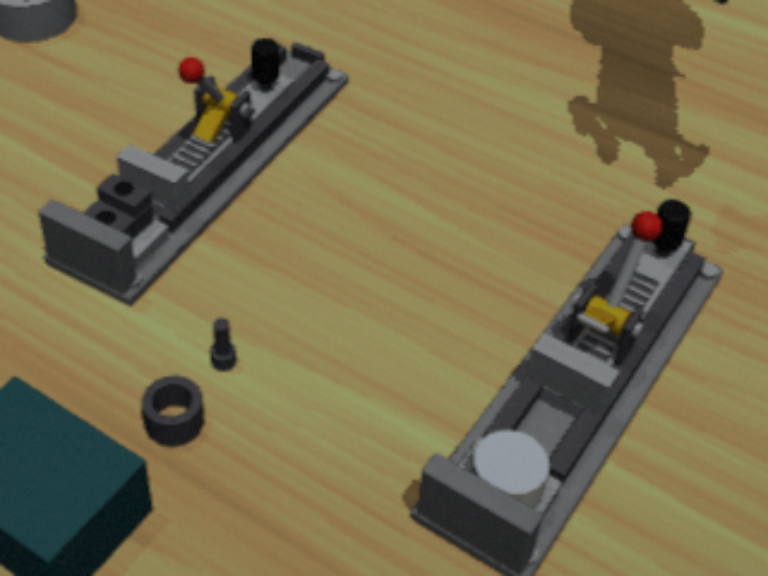

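View pics/w9.png

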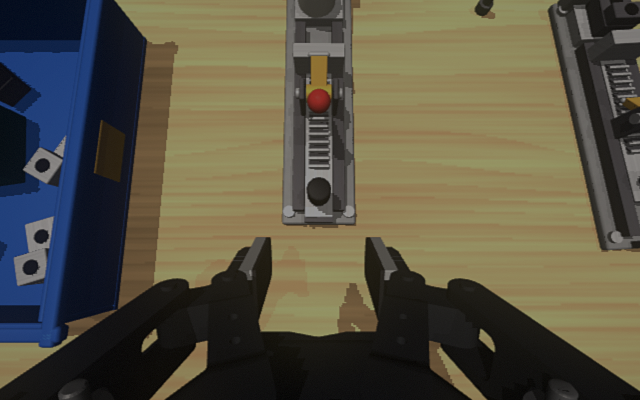

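The pictures show the lever flipped (ball unmoved since), the slide back at its stop, the disc within 0.5 mm of where it was, and the other clamp unchanged. I'm handing in.

```bash
python3 -c "
from workcell import r
print(r.hand_in())"
```

```text
the job is handed in; nothing more can be done
None
```

I flipped the pawl lever on the clamp holding the white disc, then drew its slide back by the black knob to the rear stop. I released, moved clear and handed in at 14.25 s; no verdict was reported.

**Last checks**
- **Pawl:** the ball stayed in the flipped position, leaning towards the knob, before and after the pull.
- **Slide:** the tool travelled 54 mm and the camera showed the knob moving 53 mm. The stop was firm, with about 16 N along the pull and no further motion. Adding the starting offset of about 6 mm gives the full 60 mm.
- **Disc and other clamp:** the disc moved less than 0.5 mm in the images, which is within measurement error. The other clamp's ball did not move.
- **Forces:** the highest wrist-force reading, taken at the end of each move, was about 24 N.

**What went wrong or disagreed**
- **Joint 6 limit:** my first approach to the knob, tilted 40°, drove joint 6 to its limit. It read 2.703 against the listed 2.70, so it may count as passing the range. It touched nothing, and I backed off and used a 25° tilt instead.
- **Starting slide position:** the first view suggested the slide was about 11 mm back and the flipped-ball view suggested about 6 mm. The measured travel to the stop agrees with 6 mm.

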